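# Lay the whole soap bar across the curing stand

## Robot

A 6-joint arm with a two-finger parallel gripper is mounted at the origin on the work surface. World frame = base frame: x ahead of the robot, y to its left, z up, the work surface at z = 0. Lengths are in m, angles in rad, forces in N, time in s.
With the tool pointing down it reaches from about 0.4 to 0.825 m from the base axis. Payload 7 kg.
Tool frame: the origin (TCP) lies between the finger pads; the fingertips stand 11 mm ahead of it and the grasp point (between the pads) lies 8 mm behind it; x points along the fingers, z is the direction in which the jaws open and shut, and the axes are right-handed (so a half turn about x gives the same grasp; the last joint's range is limited). The gripper opens to 88 mm and grips with 3 to 60 N. Pads are 19 mm wide; open, the fingers measure 130 mm over their backs; the gripper's body (78 mm by 193 mm) begins 47 mm behind the grasp point.
Start: joints at [-0.976, 0.359, 0.012, 0, -1.224, -0.288], TCP at [0.204, -0.643, 0.238] pointing down, gripper open.
Joint ranges: [-3.07, 3.07], [-1.43, 2.12], [-1.02, 1.25], [-3.03, 1.67], [-3.05, -0], [-3.03, 3.03]. Speed limits (rad/s): [2.39, 2.39, 3.01, 3.14, 3.14, 3.14].

## Interface

Orientations are given as [roll, pitch, yaw] about the fixed x, y, z axes, in that order (R = Rz(yaw) Ry(pitch) Rx(roll)).
In Python, from station import arm gives the robot as it stands.
- The arm moves only by the tool jog_arm, never from a script. Its argument "motion" is a list of rows, each an object of numbers: "dx", "dy", "dz": the shift along the tool's x, y, z in m; "twist": the turn about the tool's x in degrees. In form: [{"dx": .., "dy": .., "dz": .., "twist": ..}, ...]. A call has 1 to 20 rows; each row is the pose to reach, as a shift and turn from the pose commanded when the call began, along the tool's axes at that moment; what a row does not reach only later rows make up. A row lasts 1/12 s, in which the tool goes at most 41.7 mm and 7.16 degrees, less where a joint would pass 70% of its speed; a pose out of reach is approached as far as the arm can. A call with a gripper value outside its range is refused whole. "gripper" is the finger opening in m, from 0 to 0.0876, set as the call begins (left out, the last holds). The fingers move at their own pace and stop on an object; "newtons" is the grip in N (left out, the last holds). Time passes only in rows, so rows that repeat a pose let the fingers close. It gives the time, the measured TCP pose, the force and the opening at its end, in the units of the state.
- arm.get_state(): the state, without advancing time (a new reading comes with each control period).
- arm.grab_frame(name): name is "side" or "top" or "wrist"; returns the picture (384x512x3 uint8, red, green, blue); there is no depth.
- arm.camera_model(name): a dict with "camera_matrix" (3x3 intrinsics, pixels), "eye" and "attitude" of the camera in the world. Camera axes: x right, y down, z forward; pixel columns grow to the right and rows downward; lengths in m; the calibration is good to about 2 mm. The wrist camera is an equidistant fisheye: a pixel r from the principal point sees the ray r / f radians off the axis. A picture is of the moment at which its call begins: read the wrist's pose just before it. camera_model takes no time and is no camera call; for the wrist camera it gives the pose at the moment of the call.
- arm.job_done(): hands the job in, once; it reports no verdict.
The state is a dict: "t": time; "q": joint angles; "qd": joint speeds; "joint_efforts": joint torques, N m; "eef_pos": TCP position; "ee_rot": TCP orientation; "force": force on the tool from outside, world axes, zero at the start; "moment": the same for the moment, N m; "width": finger opening in m.
Only numpy, scipy, OpenCV 4.12 (cv2) and the standard library are available. Lean on these libraries where they do the work, as an engineer would, in place of code of your own. Each camera call takes 0.05 s, during which the arm holds its last target.

## Task

Take the longest of the three tan soap bars lying loose on the table (not those in the trays) and lay it flat across the two raised rails of the small curing stand: crosswise to the rails, overhanging both equally, and half-way along them. Set it down gently, do not drop it, and leave the two shorter pieces where they are.

Things in the scene. Friction and masses are not known exactly. Their poses are not given: they have to be found in the camera images.
- bar_center (a point): centre of the whole soap bar, a tan block 110 mm long (its x), 45 mm wide (its y), 35 mm high (its z), about 0.18 kg, lying flat on the table; the point lies half-way up, 17.5 mm above its underside. It is the longest of three loose tan bars of the same width and height.
- stand: the curing stand, fixed to the table: a white base plate 100 x 130 mm carrying two parallel straight dark steel rails on thin legs. Origin at the centre of the plate's underside, z up. The rails run along its y, 130 mm long, 14 mm wide with flat tops 90 mm above the table, their centre lines at x = -32 and +32 mm, open between (50 mm gap, free down to the plate, 6 mm above the table). The bar belongs with its length along the stand's x, its centre above the stand's origin.
- half_center (a point): centre of a tan cut soap bar 70 mm long (x), 45 mm wide, 35 mm high, loose on the table; to be left alone. Half-way up.
- stub_center (a point): centre of a tan cut soap bar 48 mm long (x), 45 mm wide, 35 mm high, loose on the table; to be left alone. Half-way up.
There are look-alikes about, which are no part of the job. Leave any black look-alike of the part that bears bar_center alone.

How it is judged:
At the end, for the whole second after the job is handed in: The 110 mm bar lies flat and still on both rails, its centre within 15 mm of the middle across the rails and within 20 mm of half-way along them, its length square to the rails within 12 degrees (x of bar_center in the frame of stand between -0.015 and 0.015 m and y of bar_center in the frame of stand between -0.02 and 0.02 m and z of bar_center in the frame of stand between 0.1025 and 0.1115 m and angle between the x axis of bar and the x axis of stand, either way round below 0.21 rad and angle between the z axis of bar and the z axis of stand, either way round below 0.12 rad and linear speed of bar below 0.02 m/s); the robot touches nothing.
It fails at once if the whole bar is dropped (falls free at more than 0.7 m/s, a drop of 25 mm) (linear speed of bar above 0.7 m/s and contact force between bar and the fingers below 0.01 N).
It fails at once if a shorter piece is moved by more than 20 mm (distance of any of half_center, stub_center from where it was at the start of the episode above 0.02 m).
It also fails if it takes over 42 s, if anything falls off the work surface, if the arm or the gripper's body presses on something with over 40 N, if the wrist force passes 120 N, or if a joint passes its speed limit or range.

## Working session

There is one attempt and no reset: what is moved stays moved. The work goes in short steps, Python scripts to look and compute and a tool call to move; the robot and the scene stay as the last step left them, time stands still between calls to the robot, and variables do not carry over. Pictures are saved under pics/ and viewed, and the job is handed in when it is done.

Besides the shell and the picture viewer there is one more tool, called after ">>>" by a JSON object that holds its "op" and its "data", one argument or row to a line. jog_arm: Moves the arm, as the interface text tells. Its arguments: {"type":"object","properties":{"motion":{"type":"array"},"gripper":{"type":"number"},"newtons":{"type":"number"}},"required":["motion"]}

```bash
mkdir -p pics; ls
python3 - <<'E'
from station import arm
import cv2,numpy as np
np.set_printoptions(precision=4,suppress=True)
print(arm.get_state())
for n in ["side","top","wrist"]:
    m=arm.camera_model(n);print(n,m)
    im=arm.grab_frame(n);np.save(f"pics/{n}0.npy",im)
    cv2.imwrite(f"pics/{n}0.png",im[:,:,::-1])
E
```

```text
pics
{'t': 0.0, 'q': array([-0.9759,  0.3594,  0.0111, -0.0003, -1.2241, -0.2881]), 'qd': array([ 0.0008,  0.0002, -0.0002,  0.0005,  0.0007,  0.0011]), 'joint_efforts': array([  0.0002, -58.272 ,  29.306 ,   6.9973,   0.0069,  -0.0002]), 'eef_pos': array([ 0.2037, -0.643 ,  0.2366]), 'ee_rot': array([0.0858, 1.5692, 1.9632]), 'force': array([ 0.0486, -0.6654, -0.1886]), 'moment': array([-0.0263,  0.0013,  0.0492]), 'width': 0.08773268108396166}
side {'camera_matrix': array([[394.4007,   0.    , 260.5338],
       [  0.    , 394.4007, 190.5843],
       [  0.    ,   0.    ,   1.    ]]), 'eye': array([ 0.1121, -0.6253,  0.4679]), 'attitude': array([-2.0797,  0.0096, -0.6185])}
top {'camera_matrix': array([[475.2589,   0.    , 260.4184],
       [  0.    , 475.2589, 185.3179],
       [  0.    ,   0.    ,   1.    ]]), 'eye': array([ 0.3137, -0.045 ,  1.076 ]), 'attitude': array([-2.9219, -0.0004, -1.6193])}
wrist {'camera_matrix': array([[297.3186,   0.    , 255.7356],
       [  0.    , 297.3186, 194.0193],
       [  0.    ,   0.    ,   1.    ]]), 'eye': array([ 0.1306, -0.6665,  0.3853]), 'attitude': array([ 2.859 , -0.0024,  1.8772])}
```

View pics/side0.png

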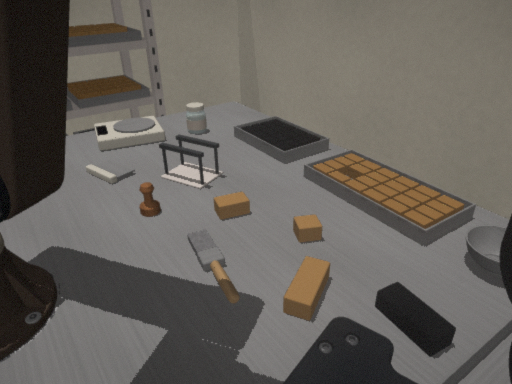

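View pics/top0.png

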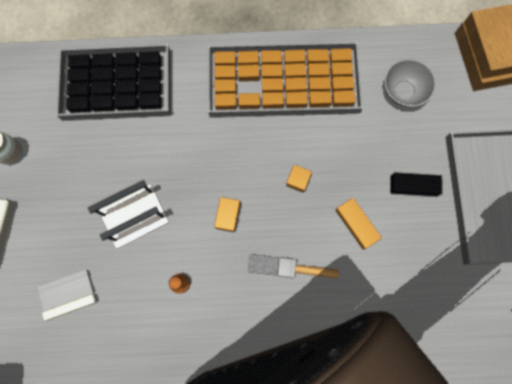

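View pics/wrist0.png

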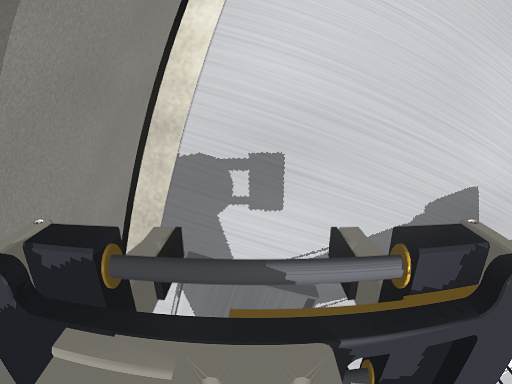

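The side view shows three loose tan bars, at (308,287), (307,228) and (232,205). The stand is at (190,160) and the black look-alike at (413,317). In the top view the same bars are at (359,223), (299,178) and (228,214), with the stand at (132,213) and the black one at (416,184). The bar at top (359,223) / side (308,287) looks longest; I'll measure all three to check.

```bash
cat > h.py <<'E'
import numpy as np,cv2
from scipy.spatial.transform import Rotation as R
np.set_printoptions(precision=4,suppress=True)
M={"side":dict(K=np.array([[394.4007,0,260.5338],[0,394.4007,190.5843],[0,0,1]]),eye=np.array([0.1121,-0.6253,0.4679]),att=[-2.0797,0.0096,-0.6185]),
"top":dict(K=np.array([[475.2589,0,260.4184],[0,475.2589,185.3179],[0,0,1]]),eye=np.array([0.3137,-0.045,1.076]),att=[-2.9219,-0.0004,-1.6193])}
def ray(c,uv):
    m=M[c];d=np.linalg.inv(m["K"])@np.array([uv[0],uv[1],1.]);d=R.from_euler("xyz",m["att"]).as_matrix()@d
    return m["eye"],d/np.linalg.norm(d)
def plane(c,uv,z):
    o,d=ray(c,uv);return o+d*(z-o[2])/d[2]
def tri(c1,u1,c2,u2):
    a,d=ray(c1,u1);b,e=ray(c2,u2)
    s=np.linalg.lstsq(np.c_[d,-e],b-a,rcond=None)[0];p=a+s[0]*d;q=b+s[1]*e
    return (p+q)/2,np.linalg.norm(p-q)
E
python3 - <<'E'
from h import *
for n in ["top","side"]:
    im=np.load(f"pics/{n}0.npy");hsv=cv2.cvtColor(im,cv2.COLOR_RGB2HSV)
    m=cv2.inRange(hsv,(8,120,60),(25,255,255))
    cs,_=cv2.findContours(m,cv2.RETR_EXTERNAL,cv2.CHAIN_APPROX_NONE)
    for c in cs:
        if cv2.contourArea(c)<250: continue
        r=cv2.minAreaRect(c);
        if n=="top" and not(130<r[0][1]<260): continue
        P=np.array([plane("top",p,.035)[:2] for p in cv2.boxPoints(r)]) if n=="top" else None
        print(n,np.round(r[0]),np.round(r[1]),r[2],cv2.contourArea(c))
        if P is not None: print("  ctr",P.mean(0),"sides",np.linalg.norm(P[1]-P[0]),np.linalg.norm(P[2]-P[1]))
t=np.load("pics/top0.npy")[:,:,::-1];s=np.load("pics/side0.npy")[:,:,::-1]
f=lambda i,x,y,w,h,k:cv2.resize(i[y:y+h,x:x+w],None,fx=k,fy=k,interpolation=cv2.INTER_CUBIC)
a=f(t,320,180,80,60+20,5);b=f(s,270,240,80,80,5);c=f(t,80,170,100,80,4);d=f(s,150,125,100,80,4)
out=np.zeros((600,800,3),np.uint8)
out2=np.hstack([a,b]);cv2.imwrite("pics/bar.png",out2);cv2.imwrite("pics/stand.png",np.vstack([np.hstack([c,d])]))
E
```

```text
top [358. 223.] [49. 21.] 55.00798034667969 975.0
  ctr [ 0.4505 -0.2673] sides 0.04816477832113773 0.1073305901765767
top [227. 214.] [20. 31.] 11.309932708740234 584.0
  ctr [0.4846 0.0201] sides 0.07009756082144683 0.045204692011679204
top [299. 178.] [19. 22.] 21.801410675048828 379.5
  ctr [ 0.5588 -0.1435] sides 0.050515761959815185 0.04360547713259311
side [305. 286.] [30. 61.] 22.61986541748047 1266.5
side [308. 224.] [16. 24.] 84.2894058227539 252.5
side [231. 200.] [16. 31.] 66.03751373291016 284.5
side [149. 199.] [32. 18.] 90.0 339.0
side [387. 189.] [152.  37.] 24.567171096801758 4139.5
side [104.  86.] [16. 72.] 81.57302856445312 915.5
side [97. 29.] [ 9. 57.] 84.80557250976562 406.5
```

View pics/bar.png

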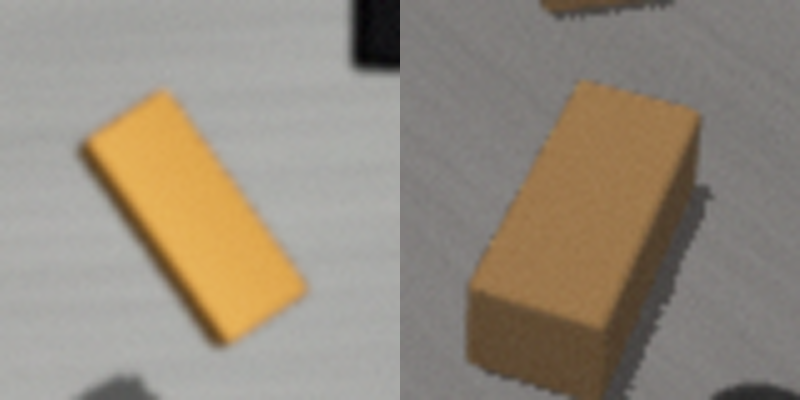

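View pics/stand.png

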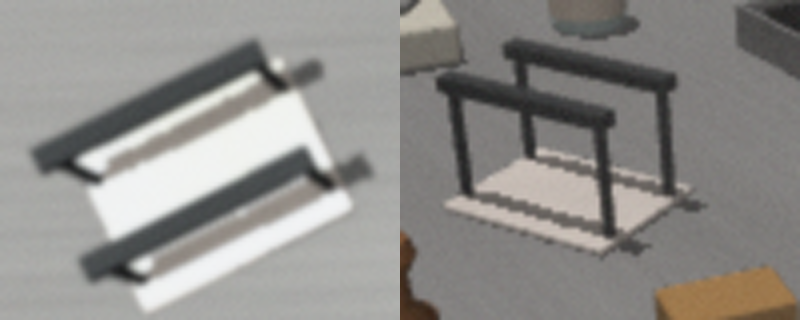

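Of the tan candidates in the top view, (358,223) measures about 107 mm, (227,214) 70 mm and (299,178) 50 mm. The one at (358,223) is the 110 mm bar, and the enlarged crop confirms it is tan and whole. Next I'll triangulate its top corners and the rail ends.

Run:
```python
from h import *
A=[("A",(352.8,198),(306.4,256.4)),]
T={"A":(352.8,198),"B":(381.4,238),"C":(365.2,248),"D":(337.8,208.6)}
S={"A":(330,263.2),"B":(311.2,305.5),"C":(284,297.5),"D":(306.2,256.6)}
# rail end outer corners, crop guesses
P={}
for k in T:
    P[k],e=tri("top",T[k],"side",S[k]);print(k,P[k],e)
a,b,c,d=[P[k] for k in "ABCD"]
print("ctr",(a+b+c+d)/4,"len",np.linalg.norm(a-b),np.linalg.norm(c-d),"w",np.linalg.norm(b-c),np.linalg.norm(a-d),"yaw",np.degrees(np.arctan2(*(a+d-b-c)[1::-1])))
t=np.load("pics/top0.npy")[:,:,::-1];s=np.load("pics/side0.npy")[:,:,::-1]
def f(i,x,y,w,h,k):
    o=cv2.resize(i[y:y+h,x:x+w],None,fx=k,fy=k,interpolation=cv2.INTER_CUBIC)
    for j in range(0,w,10): cv2.line(o,(j*k,0),(j*k,4),(0,0,255),1);cv2.putText(o,str(x+j),(j*k,14),0,.35,(0,0,255))
    for j in range(0,h,10): cv2.putText(o,"-"+str(y+j),(0,j*k+4),0,.35,(0,0,255))
    return o
cv2.imwrite("pics/stT.png",f(t,82,172,96,74,8));cv2.imwrite("pics/stS.png",f(s,152,130,76,60,10))
```

```text
A [ 0.5086 -0.2626  0.0319] 0.0025433176393475513
B [ 0.4165 -0.3171  0.0331] 0.0033328822335325784
C [ 0.396  -0.2794  0.0313] 0.0018225772807959298
D [ 0.4861 -0.2268  0.0335] 0.002857916955690826
ctr [ 0.4518 -0.2715  0.0325] len 0.10696507446432676 0.10435298827029858 w 0.04295888010704159 0.04227888274956542 yaw 30.470635189595917
```

View pics/stT.png

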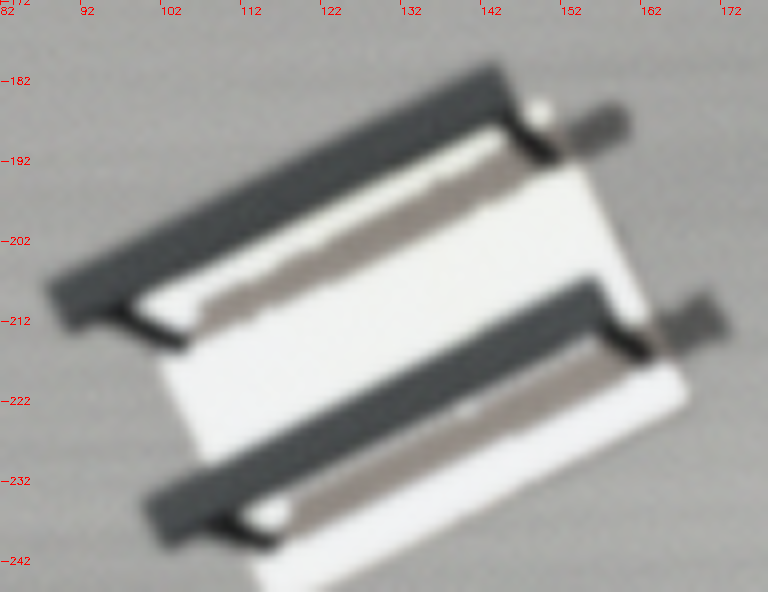

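View pics/stS.png

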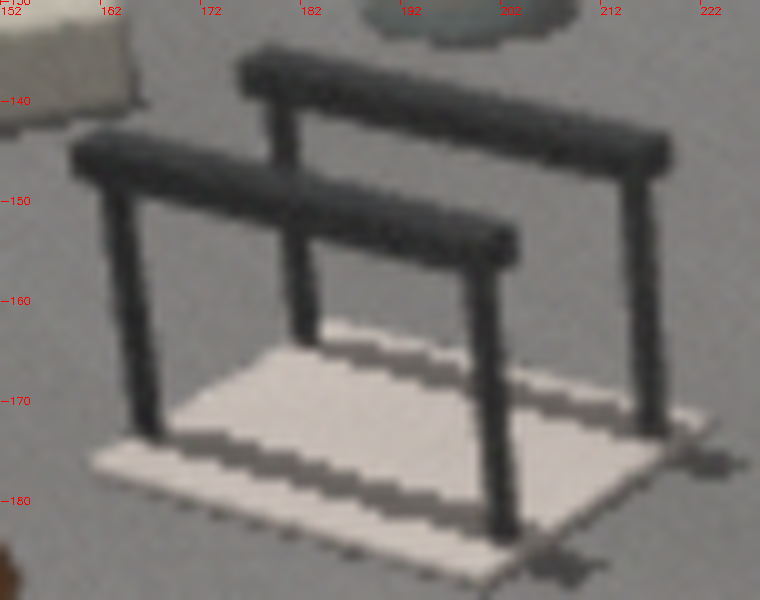

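Run:
```python
from h import *
o=0.0
T=[(88,207.5),(91,213),(144.2,180.2),(147,185.8),(99.8,234.5),(103,240.3),(156.2,206.8),(158.7,212)]
S=[(178.8,134.9),(176,137.2),(218,143.3),(215.5,145.6),(162.5,143.2),(159.3,145.7),(203,152.2),(200.3,154.4)]
P=[]
for t,s in zip(T,S):
    p,e=tri("top",t,"side",s);P.append(p);print(p,e)
P=np.array(P);print("tri ctr",P.mean(0))
for z in(.087,.09):
  Q=np.array([plane("top",t,z) for t in T]);
  d=(Q[[2,3,6,7]]-Q[[0,1,4,5]]).mean(0);ac=(Q[:4]-Q[4:]).mean(0)
  print(z,Q.mean(0),"rail dir",np.degrees(np.arctan2(d[1],d[0])),np.linalg.norm(d),"sep",np.linalg.norm(ac),np.degrees(np.arctan2(ac[1],ac[0])))
  Qs=np.array([plane("side",t,z) for t in S]);d=(Qs[[2,3,6,7]]-Qs[[0,1,4,5]]).mean(0);print("side",Qs.mean(0),np.degrees(np.arctan2(d[1],d[0])),np.linalg.norm(d))
# bar on plane
for c,L in(("top",[(352.8,198),(381.4,238),(365.2,248),(337.8,208.6)]),("side",[(330,263.2),(311.2,305.5),(284,297.5),(306.2,256.6)])):
  Q=np.array([plane(c,t,.035) for t in L]);v=Q[0]+Q[3]-Q[1]-Q[2];print(c,Q.mean(0),np.degrees(np.arctan2(v[1],v[0])),np.linalg.norm(v)/2)
from station import arm
s=arm.get_state();r=R.from_euler("xyz",s["ee_rot"]).as_matrix();print(s["eef_pos"],r)
```

```text
[0.5045 0.309  0.088 ] 0.0015865393849034128
[0.4931 0.3029 0.086 ] 0.0021600711532096706
[0.5569 0.1906 0.0901] 0.00044894257368461926
[0.5454 0.1847 0.0886] 0.0018830110356184387
[0.4467 0.2829 0.087 ] 0.0023191092944538304
[0.4347 0.2764 0.0853] 0.002933720040666386
[0.4993 0.1647 0.0897] 0.0028113082360015688
[0.4886 0.1595 0.0886] 0.003837506736118818
tri ctr [0.4962 0.2338 0.0879]
0.087 [0.4953 0.2344 0.087 ] rail dir -65.52170479109084 0.1287731377091085 sep 0.0639160306914431 23.816831695825602
side [0.4983 0.2354 0.087 ] -63.5758572323175 0.12510753719729448
0.09 [0.4948 0.2336 0.09  ] rail dir -65.52170479109085 0.12838252151787766 sep 0.06372214991078151 23.816831695825606
side [0.4953 0.2286 0.09  ] -63.57585723231749 0.12412217985523126
top [ 0.4504 -0.2702  0.035 ] 30.45651877197752 0.10538831316903391
side [ 0.4512 -0.274   0.035 ] 30.58528846451821 0.10575842216661982
[ 0.2037 -0.6432  0.2368] [[-0.0005 -0.9533 -0.3019]
 [ 0.0012 -0.3019  0.9533]
 [-1.      0.0001  0.0013]]
```

The bar's top is measured at 32–35 mm. Its centre is (0.451, -0.2715) and its yaw 30.5°. The stand's rail tops are at 88–90 mm, its centre is (0.4955, 0.2325), and its x axis is at about 24.3°. I'll move above the bar and twist -12.9°.

>>> {"op": "jog_arm", "data": {
  "motion": [
    {"dx": 0.003,"dy": -0.012,"dz": 0.009,"twist": -1},
    {"dx": 0.01,"dy": -0.034,"dz": 0.027,"twist": -2},
    {"dx": 0.018,"dy": -0.06,"dz": 0.048,"twist": -3},
    {"dx": 0.026,"dy": -0.088,"dz": 0.07,"twist": -4},
    {"dx": 0.034,"dy": -0.116,"dz": 0.093,"twist": -5},
    {"dx": 0.042,"dy": -0.144,"dz": 0.116,"twist": -6},
    {"dx": 0.05,"dy": -0.172,"dz": 0.138,"twist": -7},
    {"dx": 0.058,"dy": -0.2,"dz": 0.16,"twist": -8},
    {"dx": 0.066,"dy": -0.228,"dz": 0.183,"twist": -9},
    {"dx": 0.074,"dy": -0.256,"dz": 0.206,"twist": -10},
    {"dx": 0.082,"dy": -0.284,"dz": 0.228,"twist": -11},
    {"dx": 0.09,"dy": -0.31,"dz": 0.249,"twist": -12},
    {"dx": 0.098,"dy": -0.332,"dz": 0.267,"twist": -12.9},
    {"dx": 0.105,"dy": -0.344,"dz": 0.276,"twist": -12.9},
    {"dx": 0.108,"dy": -0.348,"dz": 0.2795,"twist": -12.9},
    {"dx": 0.108,"dy": -0.348,"dz": 0.2795,"twist": -12.9},
    {"dx": 0.108,"dy": -0.348,"dz": 0.2795,"twist": -12.9},
    {"dx": 0.108,"dy": -0.348,"dz": 0.2795,"twist": -12.9}
  ]
}}

```text
t: 1.65
eef_pos: [0.4508, -0.2726, 0.1298]
ee_rot: [-2.984, 1.571, -0.881]
force: [0.4, -0.7, 0.8]
width: 0.0876
```

Run:
```python
from h import *
from station import arm
s=arm.get_state();r=R.from_euler("xyz",s["ee_rot"]).as_matrix();print(s["t"],s["eef_pos"],s["qd"],s["q"]);print(r,np.degrees(np.arctan2(r[1,2],r[0,2])))
m=arm.camera_model("wrist");print(m)
im=arm.grab_frame("wrist");np.save("pics/w1.npy",im);np.save("pics/w1m.npy",m,allow_pickle=True)
cv2.imwrite("pics/w1.png",im[:,:,::-1])
```

```text
1.65 [ 0.4508 -0.2726  0.1298] [-0.0079 -0.0057 -0.0008  0.0001  0.0018 -0.0028] [-0.1712  0.2155 -0.4593  0.0002 -0.8959 -0.8685]
[[ 0.0001 -0.8622 -0.5066]
 [-0.0002 -0.5066  0.8622]
 [-1.     -0.     -0.0002]] 120.43610828077045
{'camera_matrix': array([[297.3186,   0.    , 255.7356],
       [  0.    , 297.3186, 194.0193],
       [  0.    ,   0.    ,   1.    ]]), 'eye': array([ 0.3845, -0.3113,  0.2784]), 'attitude': array([ 2.8586, -0.0008,  2.1018])}
```

View pics/w1.png

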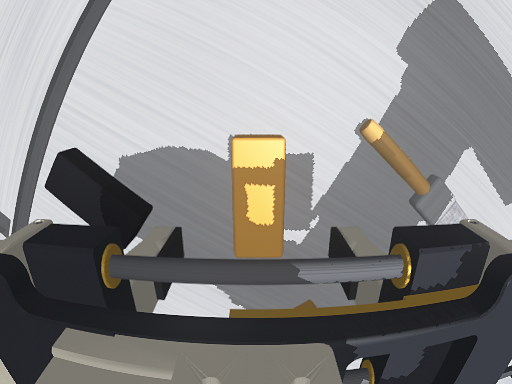

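The wrist view shows the tan bar upright at columns 232–286, centred between the pads, with the black look-alike at (100,195). I'll check the far end by ray and the clearance of the left finger to the black bar.

Run:
```python
from h import *
eye=np.array([0.3845,-0.3113,0.2784]);A=R.from_euler("xyz",[2.8586,-.0008,2.1018]).as_matrix()
def wr(u,v,z):
    x=np.array([u-255.7356,v-194.0193]);r=np.linalg.norm(x);th=r/297.3186
    d=A@np.array([*(np.sin(th)*x/r),np.cos(th)]);return eye+d*(z-eye[2])/d[2]
a=wr(232,138,.035);b=wr(285,138,.035);c=wr(234,256,.035);d=wr(284,256,.035)
print(a,b,c,d);u=np.array([np.cos(np.radians(30.5)),np.sin(np.radians(30.5)),0])
e=(a+b)/2;print("centre",e-u*.055, "w",np.linalg.norm(a-b)); v=e-(c+d)/2;print(np.degrees(np.arctan2(v[1],v[0])))
for p in [(391,174),(441,174),(441,195),(391,195)]: print(plane("top",p,.035))
print(wr(152,208,.035))
```

```text
[ 0.4141 -0.3163  0.035 ] [ 0.392  -0.2788  0.035 ] [ 0.507  -0.2624  0.035 ] [ 0.4837 -0.2225  0.035 ]
centre [ 0.3557 -0.3255  0.035 ] w 0.04344106239762028
-149.17291916769722
[ 0.5577 -0.3523  0.035 ]
[ 0.5523 -0.465   0.035 ]
[ 0.5042 -0.4587  0.035 ]
[ 0.5096 -0.347   0.035 ]
[ 0.5041 -0.3494  0.035 ]
```

Three views agree: the bar's centre is (0.451, -0.271) ±2 mm and its yaw about 30.6°. The left finger clears the black bar by about 28 mm. Descending.

>>> {"op": "jog_arm", "data": {
  "motion": [
    {"dx": 0.008,"dz": 0.001},
    {"dx": 0.025,"dz": 0.001},
    {"dx": 0.045,"dz": 0.001},
    {"dx": 0.065,"dz": 0.001},
    {"dx": 0.083,"dz": 0.001},
    {"dx": 0.098,"dz": 0.001},
    {"dx": 0.108,"dz": 0.001},
    {"dx": 0.113,"dz": 0.001},
    {"dx": 0.115,"dz": 0.001},
    {"dx": 0.115,"dz": 0.001},
    {"dx": 0.115,"dz": 0.001}
  ]
}}

```text
invalid input
```

>>> {"op": "jog_arm", "data": {
  "motion": [
    {"dx": 0},
    {"dx": 0},
    {"dx": 0},
    {"dx": 0},
    {"dx": 0},
    {"dx": 0},
    {"dx": 0},
    {"dx": 0},
    {"dx": 0},
    {"dx": 0},
    {"dx": 0},
    {"dx": 0}
  ],
  "gripper": 0.03,
  "newtons": 20
}}

```text
invalid input
```

Both calls were refused, probably because every row needs all four keys.

>>> {"op": "jog_arm", "data": {
  "motion": [
    {"dx": 0.008,"dy": 0,"dz": 0.001,"twist": 0},
    {"dx": 0.025,"dy": 0,"dz": 0.001,"twist": 0},
    {"dx": 0.045,"dy": 0,"dz": 0.001,"twist": 0},
    {"dx": 0.065,"dy": 0,"dz": 0.001,"twist": 0},
    {"dx": 0.083,"dy": 0,"dz": 0.001,"twist": 0},
    {"dx": 0.098,"dy": 0,"dz": 0.001,"twist": 0},
    {"dx": 0.108,"dy": 0,"dz": 0.001,"twist": 0},
    {"dx": 0.113,"dy": 0,"dz": 0.001,"twist": 0},
    {"dx": 0.115,"dy": 0,"dz": 0.001,"twist": 0},
    {"dx": 0.115,"dy": 0,"dz": 0.001,"twist": 0},
    {"dx": 0.115,"dy": 0,"dz": 0.001,"twist": 0}
  ]
}}

```text
t: 2.62
eef_pos: [0.4511, -0.2713, 0.0152]
ee_rot: [-2.363, 1.57, -0.261]
force: [-0.1, 0.3, 0.0]
width: 0.0876
```

>>> {"op": "jog_arm", "data": {
  "motion": [
    {"dx": 0,"dy": 0,"dz": 0,"twist": 0},
    {"dx": 0,"dy": 0,"dz": 0,"twist": 0},
    {"dx": 0,"dy": 0,"dz": 0,"twist": 0},
    {"dx": 0,"dy": 0,"dz": 0,"twist": 0},
    {"dx": 0,"dy": 0,"dz": 0,"twist": 0},
    {"dx": 0,"dy": 0,"dz": 0,"twist": 0},
    {"dx": 0,"dy": 0,"dz": 0,"twist": 0},
    {"dx": 0,"dy": 0,"dz": 0,"twist": 0},
    {"dx": 0,"dy": 0,"dz": 0,"twist": 0},
    {"dx": 0,"dy": 0,"dz": 0,"twist": 0},
    {"dx": 0,"dy": 0,"dz": 0,"twist": 0},
    {"dx": 0,"dy": 0,"dz": 0,"twist": 0}
  ],
  "gripper": 0.03,
  "newtons": 20
}}

```text
t: 3.62
eef_pos: [0.4506, -0.271, 0.0146]
ee_rot: [0.517, 1.571, 2.619]
force: [-0.7, 0.8, 1.3]
width: 0.0452
```

The bar is gripped, at a width of 45.2 mm. Lifting slowly.

>>> {"op": "jog_arm", "data": {
  "motion": [
    {"dx": -0.004,"dy": 0,"dz": 0,"twist": 0},
    {"dx": -0.012,"dy": 0,"dz": 0,"twist": 0},
    {"dx": -0.024,"dy": 0,"dz": 0,"twist": 0},
    {"dx": -0.04,"dy": 0,"dz": 0,"twist": 0},
    {"dx": -0.06,"dy": 0,"dz": 0,"twist": 0},
    {"dx": -0.08,"dy": 0,"dz": 0,"twist": 0},
    {"dx": -0.1,"dy": 0,"dz": 0,"twist": 0},
    {"dx": -0.12,"dy": 0,"dz": 0,"twist": 0},
    {"dx": -0.138,"dy": 0,"dz": 0,"twist": 0},
    {"dx": -0.15,"dy": 0,"dz": 0,"twist": 0},
    {"dx": -0.157,"dy": 0,"dz": 0,"twist": 0},
    {"dx": -0.16,"dy": 0,"dz": 0,"twist": 0},
    {"dx": -0.16,"dy": 0,"dz": 0,"twist": 0},
    {"dx": -0.16,"dy": 0,"dz": 0,"twist": 0}
  ]
}}

```text
t: 4.78
eef_pos: [0.4502, -0.2709, 0.174]
ee_rot: [0.553, 1.57, 2.656]
force: [0.1, 0.1, -1.9]
width: 0.0448
```

Run:
```python
from h import *
from station import arm
s=arm.get_state();r=R.from_euler("xyz",s["ee_rot"]).as_matrix();print(s["t"],s["eef_pos"],s["width"],s["force"]);print(r)
im=arm.grab_frame("wrist");cv2.imwrite("pics/w2.png",im[:,:,::-1])
im=arm.grab_frame("side");cv2.imwrite("pics/s2.png",im[:,:,::-1])
t=np.array([0.4955,0.2325,0.175])-s["eef_pos"];print(r.T@t)
```

```text
4.7833 [ 0.4502 -0.2709  0.174 ] 0.044839054331029186 [ 0.1437  0.1074 -1.9451]
[[-0.0008 -0.8619 -0.5071]
 [ 0.0004 -0.5071  0.8619]
 [-1.      0.0005  0.0008]]
[-0.0009 -0.2943  0.4109]
```

View pics/w2.png

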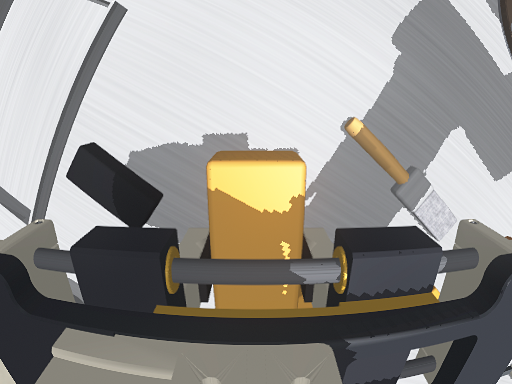

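View pics/s2.png

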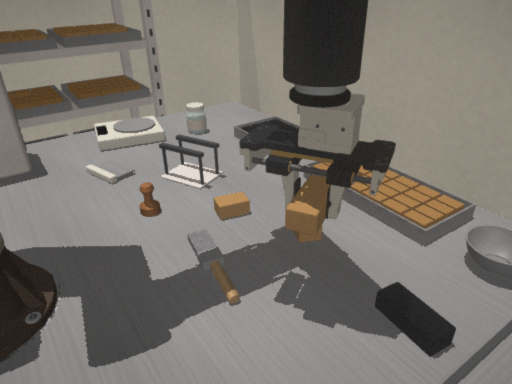

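The bar is held level, with about 0.19 kg on the wrist force and a jaw width of 44.8 mm. In the side view it is clear of the table, and the half (232,205) is in place. The next carry goes to above the stand: dy -0.294, dz 0.411, twist +6.

>>> {"op": "jog_arm", "data": {
  "motion": [
    {"dx": 0,"dy": -0.005,"dz": 0.007,"twist": 0.2},
    {"dx": 0,"dy": -0.016,"dz": 0.022,"twist": 0.5},
    {"dx": 0,"dy": -0.032,"dz": 0.045,"twist": 0.8},
    {"dx": 0,"dy": -0.05,"dz": 0.07,"twist": 1.2},
    {"dx": 0,"dy": -0.069,"dz": 0.096,"twist": 1.6},
    {"dx": 0,"dy": -0.088,"dz": 0.123,"twist": 2},
    {"dx": 0,"dy": -0.107,"dz": 0.15,"twist": 2.4},
    {"dx": 0,"dy": -0.127,"dz": 0.177,"twist": 2.8},
    {"dx": 0,"dy": -0.146,"dz": 0.204,"twist": 3.2},
    {"dx": 0,"dy": -0.165,"dz": 0.231,"twist": 3.6},
    {"dx": 0,"dy": -0.185,"dz": 0.258,"twist": 4},
    {"dx": 0,"dy": -0.204,"dz": 0.285,"twist": 4.4},
    {"dx": 0,"dy": -0.223,"dz": 0.312,"twist": 4.8},
    {"dx": 0,"dy": -0.242,"dz": 0.338,"twist": 5.2},
    {"dx": 0,"dy": -0.26,"dz": 0.363,"twist": 5.6},
    {"dx": 0,"dy": -0.275,"dz": 0.384,"twist": 5.8},
    {"dx": 0,"dy": -0.286,"dz": 0.4,"twist": 6},
    {"dx": 0,"dy": -0.292,"dz": 0.408,"twist": 6},
    {"dx": 0,"dy": -0.294,"dz": 0.411,"twist": 6},
    {"dx": 0,"dy": -0.294,"dz": 0.411,"twist": 6}
  ]
}}

```text
t: 6.55
eef_pos: [0.4952, 0.2326, 0.1739]
ee_rot: [1.885, 1.57, -2.399]
force: [1.1, -1.0, -2.3]
width: 0.0449
```

Run:
```python
from h import *
from station import arm
s=arm.get_state();r=R.from_euler("xyz",s["ee_rot"]).as_matrix();print(s["t"],s["eef_pos"],s["width"],s["force"]);print(np.degrees(np.arctan2(r[1,2],r[0,2])))
m=arm.camera_model("wrist");print(m["eye"],m["attitude"])
out=[]
for n in("wrist","side","top"):
    im=arm.grab_frame(n);cv2.imwrite(f"pics/{n}3.png",im[:,:,::-1])
```

```text
6.55 [0.4952 0.2326 0.1739] 0.044914254732385556 [ 1.068  -0.9596 -2.3179]
114.53248583760488
[0.4254 0.2009 0.3226] [ 2.8599 -0.0006  1.9987]
```

View pics/wrist3.png

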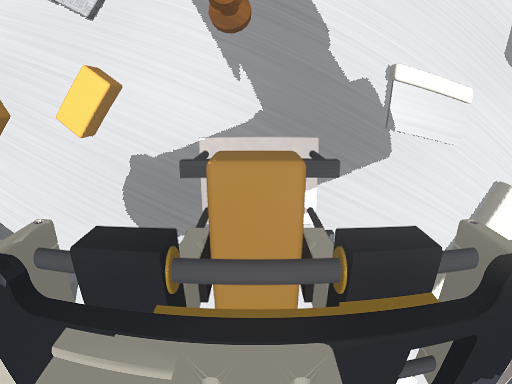

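View pics/side3.png

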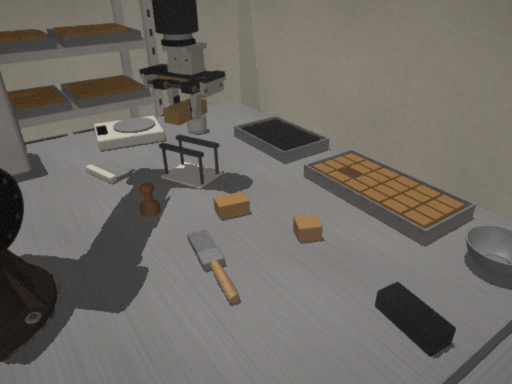

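In the wrist view the near rail runs from (180,168) to (340,168), square to the image. The bar spans columns 207–306, centred along the rail. The side view shows the two shorter pieces where they were. I'll check this by ray before lowering.

Run:
```python
from h import *
eye=np.array([0.4254,0.2009,0.3226]);A=R.from_euler("xyz",[2.8599,-.0006,1.9987]).as_matrix()
def wr(u,v,z):
    x=np.array([u-255.7356,v-194.0193]);r=np.linalg.norm(x);th=r/297.3186
    d=A@np.array([*(np.sin(th)*x/r),np.cos(th)]);return eye+d*(z-eye[2])/d[2]
T=np.array([.4952,.2326,.174])
a=np.radians(24.5);ux=np.array([np.cos(a),np.sin(a),0]);uy=np.array([-np.sin(a),np.cos(a),0])
def loc(p): return np.array([(p-T)@ux,(p-T)@uy])
L=(wr(180,160,.09),wr(180,177.5,.09),wr(339,160,.09),wr(340,177.5,.09))
for p in L: print("rail",p,loc(p))
print("rail mean",loc(sum(L)/4)," stand centre rel TCP:",loc(sum(L)/4)+[.032,0]); v=L[2]+L[3]-L[0]-L[1];print(np.degrees(np.arctan2(v[1],v[0])))
for z in(.19,.194):
  for p in((208,166),(305,166)): print("bar near end",loc(wr(*p,z)))
z3=cv2.imread("pics/wrist3.png")[120:220,150:370];cv2.imwrite("pics/w3c.png",cv2.resize(z3,None,fx=3.6,fy=3.6,interpolation=cv2.INTER_CUBIC))
```

```text
rail [0.4859 0.1613 0.09  ] [-0.038 -0.061]
rail [0.4995 0.1666 0.09  ] [-0.0234 -0.0618]
rail [0.4323 0.2786 0.09  ] [-0.0381  0.0679]
rail [0.4449 0.2863 0.09  ] [-0.0235  0.0697]
rail mean [-0.0308  0.0037]  stand centre rel TCP: [0.0012 0.0037]
114.55529739414601
bar near end [-0.0516 -0.0216]
bar near end [-0.0516  0.0227]
bar near end [-0.0524 -0.021 ]
bar near end [-0.0524  0.022 ]
```

View pics/w3c.png

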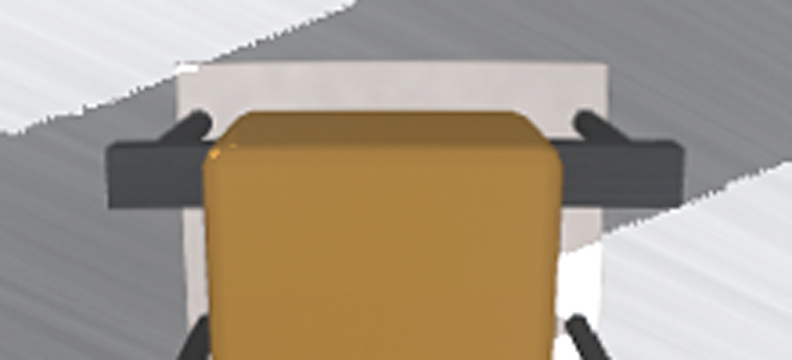

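By the wrist view the stand centre is 1 mm / 4 mm from the TCP, against 0 by the fixed cameras, and the angle agrees to 0.1°. I'll shift 2 mm along the rail and lower to just above the rails. Contact is expected after 69 mm.

>>> {"op": "jog_arm", "data": {
  "motion": [
    {"dx": 0.003,"dy": -0.0005,"dz": 0.001,"twist": 0},
    {"dx": 0.01,"dy": -0.001,"dz": 0.002,"twist": 0},
    {"dx": 0.02,"dy": -0.001,"dz": 0.002,"twist": 0},
    {"dx": 0.031,"dy": -0.001,"dz": 0.002,"twist": 0},
    {"dx": 0.042,"dy": -0.001,"dz": 0.002,"twist": 0},
    {"dx": 0.051,"dy": -0.001,"dz": 0.002,"twist": 0},
    {"dx": 0.058,"dy": -0.001,"dz": 0.002,"twist": 0},
    {"dx": 0.062,"dy": -0.001,"dz": 0.002,"twist": 0},
    {"dx": 0.064,"dy": -0.001,"dz": 0.002,"twist": 0},
    {"dx": 0.065,"dy": -0.001,"dz": 0.002,"twist": 0},
    {"dx": 0.065,"dy": -0.001,"dz": 0.002,"twist": 0},
    {"dx": 0.065,"dy": -0.001,"dz": 0.002,"twist": 0}
  ]
}}

```text
t: 7.7
eef_pos: [0.4959, 0.2347, 0.11]
ee_rot: [-1.313, 1.57, 0.685]
force: [-0.5, 0.7, -1.1]
width: 0.0449
```

>>> {"op": "jog_arm", "data": {
  "motion": [
    {"dx": 0.0005,"dy": 0,"dz": 0,"twist": 0},
    {"dx": 0.001,"dy": 0,"dz": 0,"twist": 0},
    {"dx": 0.0015,"dy": 0,"dz": 0,"twist": 0},
    {"dx": 0.002,"dy": 0,"dz": 0,"twist": 0},
    {"dx": 0.0025,"dy": 0,"dz": 0,"twist": 0},
    {"dx": 0.003,"dy": 0,"dz": 0,"twist": 0},
    {"dx": 0.003,"dy": 0,"dz": 0,"twist": 0}
  ]
}}

```text
t: 8.28
eef_pos: [0.4956, 0.2345, 0.1064]
ee_rot: [1.898, 1.571, -2.387]
force: [-0.6, -0.2, -1.9]
width: 0.0452
```

No contact yet. I'll creep 1.5 mm further.

>>> {"op": "jog_arm", "data": {
  "motion": [
    {"dx": 0.0005,"dy": 0,"dz": 0,"twist": 0},
    {"dx": 0.001,"dy": 0,"dz": 0,"twist": 0},
    {"dx": 0.0015,"dy": 0,"dz": 0,"twist": 0},
    {"dx": 0.0015,"dy": 0,"dz": 0,"twist": 0},
    {"dx": 0.0015,"dy": 0,"dz": 0,"twist": 0}
  ]
}}

```text
t: 8.7
eef_pos: [0.4956, 0.2345, 0.105]
ee_rot: [1.99, 1.571, -2.295]
force: [0.3, -0.2, -1.7]
width: 0.0445
```

>>> {"op": "jog_arm", "data": {
  "motion": [
    {"dx": 0.0003,"dy": 0,"dz": 0,"twist": 0},
    {"dx": 0.0006,"dy": 0,"dz": 0,"twist": 0},
    {"dx": 0.001,"dy": 0,"dz": 0,"twist": 0},
    {"dx": 0.001,"dy": 0,"dz": 0,"twist": 0}
  ]
}}

```text
t: 9.03
eef_pos: [0.4957, 0.2345, 0.1046]
ee_rot: [-1.497, 1.57, 0.501]
force: [-3.0, -1.4, 4.2]
width: 0.045
```

Contact: the vertical force rose from -1.9 to +4.2 N at the expected height. Releasing.

>>> {"op": "jog_arm", "data": {
  "motion": [
    {"dx": 0,"dy": 0,"dz": 0,"twist": 0},
    {"dx": 0,"dy": 0,"dz": 0,"twist": 0},
    {"dx": 0,"dy": 0,"dz": 0,"twist": 0},
    {"dx": 0,"dy": 0,"dz": 0,"twist": 0},
    {"dx": 0,"dy": 0,"dz": 0,"twist": 0},
    {"dx": 0,"dy": 0,"dz": 0,"twist": 0}
  ],
  "gripper": 0.075
}}

```text
t: 9.53
eef_pos: [0.4957, 0.2345, 0.104]
ee_rot: [2.001, 1.571, -2.284]
force: [0.2, 0.7, 0.2]
width: 0.0741
```

Run:
```python
from h import *
from station import arm
s=arm.get_state();print(s["t"],s["eef_pos"],s["width"],s["force"])
for n in("wrist","side"):
    im=arm.grab_frame(n);cv2.imwrite(f"pics/{n}4.png",im[:,:,::-1])
```

```text
9.5333 [0.4957 0.2345 0.104 ] 0.07406325961242081 [0.2493 0.6511 0.2227]
```

View pics/wrist4.png

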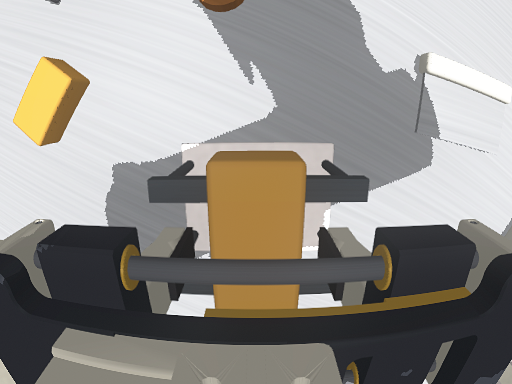

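The wrist view shows the fingers open and clear, and the bar resting on the rail. It spans columns 207–306 against rail ends at 149 and 368. Retreating upward.

>>> {"op": "jog_arm", "data": {
  "motion": [
    {"dx": -0.004,"dy": 0,"dz": 0,"twist": 0},
    {"dx": -0.014,"dy": 0,"dz": 0,"twist": 0},
    {"dx": -0.03,"dy": 0,"dz": 0,"twist": 0},
    {"dx": -0.05,"dy": 0,"dz": 0,"twist": 0},
    {"dx": -0.075,"dy": 0,"dz": 0,"twist": 0},
    {"dx": -0.1,"dy": 0,"dz": 0,"twist": 0},
    {"dx": -0.12,"dy": 0.02,"dz": -0.02,"twist": 0},
    {"dx": -0.13,"dy": 0.04,"dz": -0.05,"twist": 0},
    {"dx": -0.13,"dy": 0.05,"dz": -0.085,"twist": 0},
    {"dx": -0.13,"dy": 0.05,"dz": -0.12,"twist": 0},
    {"dx": -0.13,"dy": 0.05,"dz": -0.155,"twist": 0},
    {"dx": -0.13,"dy": 0.05,"dz": -0.19,"twist": 0},
    {"dx": -0.13,"dy": 0.05,"dz": -0.225,"twist": 0},
    {"dx": -0.13,"dy": 0.05,"dz": -0.26,"twist": 0},
    {"dx": -0.13,"dy": 0.05,"dz": -0.285,"twist": 0},
    {"dx": -0.13,"dy": 0.05,"dz": -0.3,"twist": 0},
    {"dx": -0.13,"dy": 0.05,"dz": -0.3,"twist": 0},
    {"dx": -0.13,"dy": 0.05,"dz": -0.3,"twist": 0}
  ]
}}

```text
t: 11.13
eef_pos: [0.5745, -0.0601, 0.2346]
ee_rot: [-1.798, 1.571, 0.198]
force: [0.1, -0.3, -0.2]
width: 0.075
```

Run:
```python
from h import *
from station import arm
s=arm.get_state();print(s["t"],s["eef_pos"],s["width"],s["force"],s["qd"])
t=arm.grab_frame("top");c=arm.grab_frame("side")
cv2.imwrite("pics/top5.png",t[:,:,::-1]);cv2.imwrite("pics/side5.png",c[:,:,::-1])
def f(i,x,y,w,h,k):
    o=cv2.resize(i[y:y+h,x:x+w,::-1],None,fx=k,fy=k,interpolation=cv2.INTER_CUBIC)
    for j in range(0,w,10): cv2.putText(o,str(x+j),(j*k,10),0,.35,(0,0,255))
    for j in range(0,h,10): cv2.putText(o,"-"+str(y+j),(0,j*k+4),0,.35,(0,0,255))
    return o
cv2.imwrite("pics/fin.png",np.hstack([f(t,82,165,80,80,5),f(c,150,105,80,80,5)]))
```

```text
11.1333 [ 0.5745 -0.0601  0.2346] 0.07496441317304416 [ 0.1097 -0.25   -0.1542] [ 0.0323 -0.0133 -0.014  -0.0039  0.0038 -0.007 ]
```

View pics/top5.png

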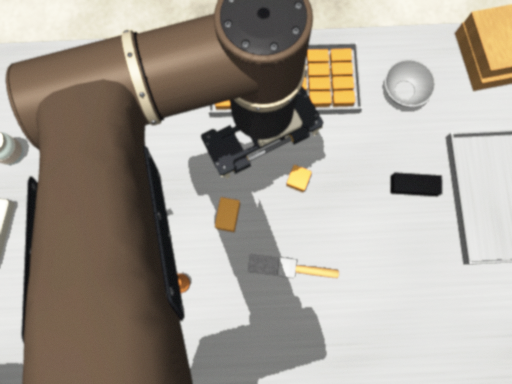

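View pics/fin.png

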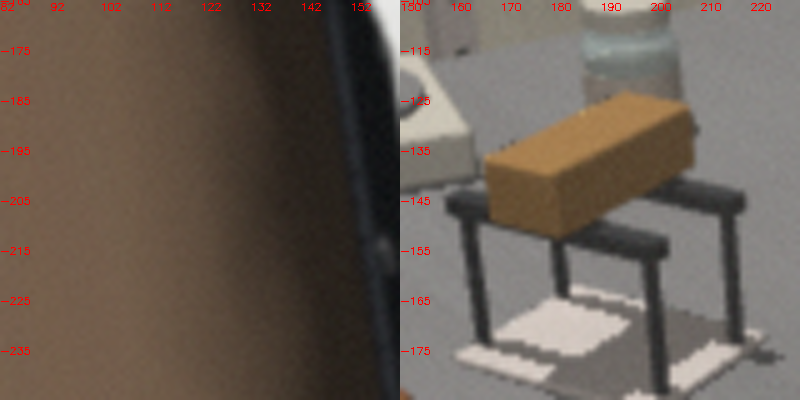

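The side view shows the bar level across both rails. The arm hides the stand in the top view, so I'll move it aside for one more check.

>>> {"op": "jog_arm", "data": {
  "motion": [
    {"dx": 0,"dy": 0.005,"dz": -0.01,"twist": 0},
    {"dx": 0,"dy": 0.015,"dz": -0.035,"twist": 0},
    {"dx": 0,"dy": 0.025,"dz": -0.065,"twist": 0},
    {"dx": 0,"dy": 0.037,"dz": -0.095,"twist": 0},
    {"dx": 0,"dy": 0.05,"dz": -0.125,"twist": 0},
    {"dx": 0,"dy": 0.062,"dz": -0.155,"twist": 0},
    {"dx": 0,"dy": 0.075,"dz": -0.185,"twist": 0},
    {"dx": 0,"dy": 0.087,"dz": -0.215,"twist": 0},
    {"dx": 0,"dy": 0.095,"dz": -0.24,"twist": 0},
    {"dx": 0,"dy": 0.1,"dz": -0.25,"twist": 0},
    {"dx": 0,"dy": 0.1,"dz": -0.25,"twist": 0},
    {"dx": 0,"dy": 0.1,"dz": -0.25,"twist": 0}
  ]
}}

```text
t: 12.23
eef_pos: [0.5868, -0.328, 0.2339]
ee_rot: [0.35, 1.57, 2.348]
force: [0.4, 1.8, -0.0]
width: 0.0751
```

Run:
```python
from h import *
from station import arm
s=arm.get_state();print(s["t"],s["eef_pos"],s["force"],s["qd"])
t=arm.grab_frame("top");c=arm.grab_frame("side")
cv2.imwrite("pics/top6.png",t[:,:,::-1])
def f(i,x,y,w,h,k):
    o=cv2.resize(i[y:y+h,x:x+w,::-1],None,fx=k,fy=k,interpolation=cv2.INTER_CUBIC)
    for j in range(0,w,10): cv2.putText(o,str(x+j),(j*k,10),0,.35,(0,0,255))
    for j in range(0,h,10): cv2.putText(o,"-"+str(y+j),(0,j*k+4),0,.35,(0,0,255))
    return o
cv2.imwrite("pics/fin6.png",np.hstack([f(t,82,165,80,80,5),f(c,150,105,80,80,5)]))
for n,i in(("top",t),("side",c)):
    m=cv2.inRange(cv2.cvtColor(i,cv2.COLOR_RGB2HSV),(8,120,60),(25,255,255))
    for q in cv2.findContours(m,cv2.RETR_EXTERNAL,cv2.CHAIN_APPROX_NONE)[0]:
        if 200<cv2.contourArea(q)<1500: print(n,cv2.minAreaRect(q))
```

```text
12.2333 [ 0.5868 -0.328   0.2339] [ 0.3524  1.8278 -0.0329] [ 0.0249 -0.0152 -0.0108 -0.0001  0.0001 -0.0047]
top ((179.25001525878906, 283.2500305175781), (17.677669525146484, 18.384777069091797), 45.0)
top ((120.70001220703125, 207.40000915527344), (52.32398986816406, 24.149534225463867), 63.43495178222656)
top ((249.0, 100.5), (13.0, 22.0), 90.0)
top ((248.0, 65.0), (28.0, 20.0), 90.0)
top ((225.0, 79.5), (57.0, 20.0), 90.0)
top ((273.656005859375, 78.52496337890625), (10.308879852294922, 58.65397644042969), 9.090276718139648)
side ((231.73532104492188, 203.4412078857422), (19.160314559936523, 31.772165298461914), 75.96376037597656)
side ((147.91891479492188, 199.0135040283203), (32.879798889160156, 18.248289108276367), 80.53767395019531)
side ((187.10154724121094, 137.71231079101562), (19.572391510009766, 43.34166717529297), 64.44003295898438)
side ((35.04054260253906, 96.74324798583984), (17.91948890686035, 52.44327926635742), 80.53767395019531)
side ((103.94000244140625, 86.58000946044922), (16.404876708984375, 71.5592041015625), 81.8698959350586)
side ((28.10245704650879, 34.627044677734375), (9.777860641479492, 35.218406677246094), 84.80557250976562)
side ((90.05575561523438, 29.706127166748047), (9.077018737792969, 71.93406677246094), 85.48600769042969)
```

View pics/top6.png

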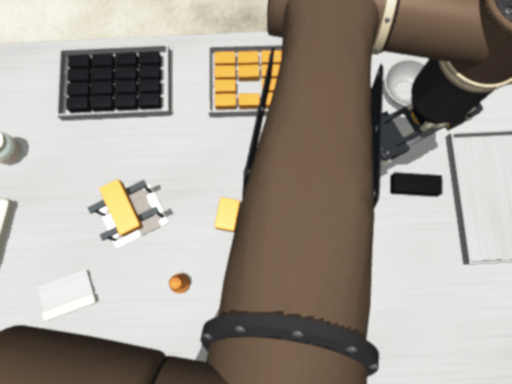

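View pics/fin6.png

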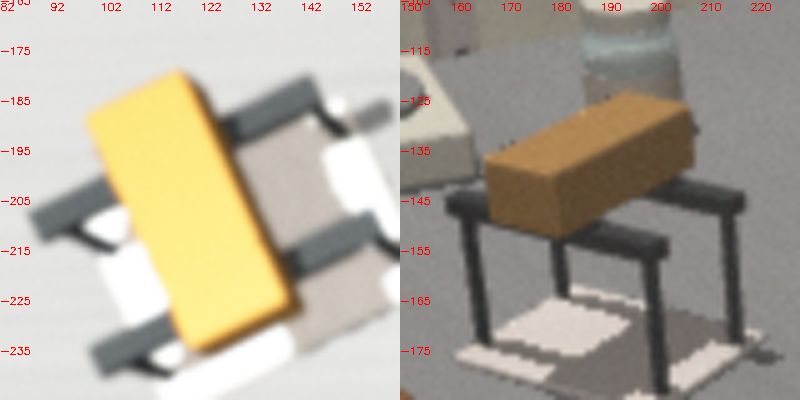

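Run:
```python
from h import *
T=[(119,179),(99.6,189),(122,234.8),(139,225)];S=[(208,125.6),(195.2,123.4),(167,136.4),(181,140.4)]
P=np.array([tri("top",t,"side",s)[0] for t,s in zip(T,S)]);print(P);C=P.mean(0);print(C)
Q=np.array([plane("top",t,.125) for t in T]);print("top@.125",Q.mean(0))
v=Q[0]+Q[1]-Q[2]-Q[3];print(np.degrees(np.arctan2(v[1],v[0])),np.linalg.norm(v)/2)
a=np.radians(24.5)
for c in(C,Q.mean(0)):
  for s in((.4955,.2325),(.498,.2355)):
    d=c[:2]-s;print("in stand",d[0]*np.cos(a)+d[1]*np.sin(a),-d[0]*np.sin(a)+d[1]*np.cos(a))
```

```text
[[0.5542 0.2338 0.1247]
 [0.5366 0.2732 0.123 ]
 [0.4389 0.2258 0.125 ]
 [0.4583 0.1927 0.1207]]
[0.497  0.2314 0.1234]
top@.125 [0.4952 0.2315 0.125 ]
24.679476906217705 0.10649073383050914
in stand 0.0008981886265261032 -0.001624899974613982
in stand -0.002620794278633963 -0.00331805068060299
in stand -0.0006755292899906883 -0.0007505860610340634
in stand -0.004194512195150755 -0.0024437367670230715
```

All within tolerance: the bar is within about 4 mm of the stand's middle, its angle error is about 0.2°, and its top is at about 0.123–0.125 m. The half is at its start pixels, and the stub was at (299,178) in the picture after release, as at the start.

```bash
python3 -c "
from station import arm
print(arm.job_done())"
```

```text
the job is handed in; nothing more can be done
None
```

The 110 mm bar is lying flat across both rails of the curing stand, square to them and close to centred. I handed the job in at about 12.3 s, and no verdict is reported.

I gripped the bar across its width at 20 N and carried it over. I lowered it until contact showed at the expected height, with about 6 N of force change, then opened the fingers and backed away.

Final checks from the top and side views:
- **Position:** the bar's centre is within about 4 mm of the stand's middle across the rails and about 3 mm along them.
- **Angle:** its length is about 0.2° off square.
- **Height:** its top measures 0.123–0.125 m, against 0.125 m expected, so it is resting on the rails.
- **Shorter pieces:** the half is at its starting pixels. The stub was too in the picture just after release. In the last top view the arm hid it.
- **Robot:** the gripper is clear of everything. The last force reading was under 2 N.

**Disagreements:**
- The stand's centre from the wrist camera differed by about 4 mm along the rails from the fixed cameras. I split the difference, and it stays well inside tolerance.
- The two-view heights read about 2 mm low throughout.
- The first descend and grip calls were refused as invalid input because their rows lacked some keys, and nothing moved.

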